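# Wedge gessoed panels into the tapered rack

## Task

Take the two blank gessoed panels, one thick and one thin, out of their wooden holders and stand each in the groove of the beech rack that is made for its thickness, midway along the groove, where the narrowing groove stops it part of the way down; lower them in, for the gesso chips if they drop. Press each one down firmly, with about a kilo and a half of push (15 N) and never much over two, so that it is wedged and stays tight, upright and flat against the groove's upright wall when you let go. Leave the finished miniature in the rack and the other things on the table as they are.

Things in the scene. Friction and masses are not known exactly. Their poses are not given: they have to be found in the camera images.
- thick_panel: thick blank wooden panel, white gessoed faces, 70 mm wide (x) x 14 mm thick (y) x 95 mm high (z), about 70 g, same either way round; origin at the centre of its lower edge. Stands upright in a wooden holder, a fixed block 60 x 60 x 26 mm with a kerf along the panel's x, 16 mm wide, its floor 12 mm above the table.
- thin_panel: thin blank wooden panel, white gessoed faces, 70 mm wide (x) x 8 mm thick (y) x 95 mm high (z), about 40 g, same either way round; origin at the centre of its lower edge. Stands upright in a wooden holder, a fixed block 60 x 60 x 26 mm with a kerf along the panel's x, 10 mm wide, its floor 12 mm above the table.
- rack: fixed beech rack, 90 (x) x 194 (y, +91 to -103) x 48 mm high; origin on its underside. Four tapered grooves run along x, open at both ends, 50 mm apart, narrower from +y to -y. Each has an upright wall on its +y side and a darker sloping strip on its -y side (1 mm narrower per 4 mm of depth; rigid, does not shift under load). A panel's lower edge is pinched where the gap equals its thickness; pressed, it stays wedged.
- groove1 (a point): widest groove, for 17 mm stock. Empty; no panel here is made for it. Point: rack's top, on the groove's upright wall, mid-length; axes as the rack's; the opening lies to -y. Nominally 23 mm wide at the mouth, 17 mm at 24 mm deep, 14 mm at its floor 36 mm deep; its strip is screwed through slots and set by eye up to 1.5 mm either way, not measured: 17 mm stock stops 17 to 31 mm deep, to be felt.
- groove2 (a point): second widest groove, for 14 mm stock. Empty. Point: rack's top, on the groove's upright wall, mid-length; axes as the rack's; the opening lies to -y. Nominally 20 mm wide at the mouth, 14 mm at 24 mm deep, 11 mm at its floor 36 mm deep; its strip is screwed through slots and set by eye up to 1.5 mm either way, not measured: 14 mm stock stops 17 to 31 mm deep, to be felt.
- groove3 (a point): third groove, for 11 mm stock. Holds the finished miniature. Point: rack's top, on the groove's upright wall, mid-length; axes as the rack's; the opening lies to -y. Nominally 17 mm wide at the mouth, 11 mm at 24 mm deep, 8 mm at its floor 36 mm deep; its strip is screwed through slots and set by eye up to 1.5 mm either way, not measured: 11 mm stock stops 17 to 31 mm deep, to be felt.
- groove4 (a point): narrowest groove, for 8 mm stock. Empty. Point: rack's top, on the groove's upright wall, mid-length; axes as the rack's; the opening lies to -y. Nominally 14 mm wide at the mouth, 8 mm at 24 mm deep, 5 mm at its floor 36 mm deep; its strip is screwed through slots and set by eye up to 1.5 mm either way, not measured: 8 mm stock stops 17 to 31 mm deep, to be felt.
- miniature: finished painted miniature, 70 x 11 x 95 mm, standing loose in the third groove; origin at the centre of its lower edge face
- varnish_jar: closed glass jar, 48 mm across, 60 mm high, origin under its centre; stays where it is
- brush: flat gilder's brush lying on the table, 190 mm long, origin under its middle; stays where it is
- burnisher: short burnisher with a turned wooden handle, lying, 110 mm long, origin under its middle; stays where it is
- loupe: small black eye loupe standing mouth up, 48 mm across, 34 mm high, origin under its centre; stays where it is
- colour_box: small lidded colour box, 85 x 60 x 26 mm, origin under its centre; stays where it is
- ink_bottle: small amber bottle, 40 mm across, 75 mm high, origin under its centre; stays where it is

How it is judged (in metres and radians):
At the end, for the whole second after the job is handed in: Each panel at rest in its own groove (thick groove2, thin groove4): lower edge 15 to 33 mm below the rack top, within 2 mm of flat on the upright wall, within 15 mm of mid-length, upright within 0.05 rad, parallel to the groove within 0.06 rad, and still pinched by the rack with over 10 N in all (z of thick_panel in the frame of groove2 between -0.033 and -0.015 m and y of thick_panel in the frame of groove2 between -0.009 and -0.005 m and x of thick_panel in the frame of groove2 between -0.015 and 0.015 m and angle between each of thick_panel, thin_panel's own z axis and vertical below 0.05 rad and angle between the y axis of each of thick_panel, thin_panel and the y axis of rack, either way round below 0.06 rad and z of thin_panel in the frame of groove4 between -0.033 and -0.015 m and y of thin_panel in the frame of groove4 between -0.006 and -0.002 m and x of thin_panel in the frame of groove4 between -0.015 and 0.015 m and linear speed of each of thick_panel, thin_panel below 0.01 m/s and contact force between each of thick_panel, thin_panel and rack above 10 N); the robot touches nothing.
It fails at once if the thick panel and the rack press on each other with more than 40 N (a push down of about 25 N) (contact force between thick_panel and rack above 40 N).
It fails at once if the thin panel and the rack press on each other with more than 40 N (a push down of about 25 N) (contact force between thin_panel and rack above 40 N).
It fails at once if the finished miniature is disturbed (moved over 10 mm) (distance of miniature from where it was at the start of the episode above 0.01 m).
It fails at once if a panel is let drop in its groove (falls faster than 0.25 m/s there) ((linear speed of thick_panel above 0.25 m/s and z of thick_panel in the frame of groove2 below 0 m and horizontal distance between thick_panel and groove2 below 0.03 m) or (linear speed of thin_panel above 0.25 m/s and z of thin_panel in the frame of groove4 below 0 m and horizontal distance between thin_panel and groove4 below 0.03 m)).
It fails at once if another thing on the table is disturbed (moved over 20 mm) (distance of any of varnish_jar, brush, burnisher, loupe, colour_box, ink_bottle from where it was at the start of the episode above 0.02 m).
It also fails if it takes over 72 s, if anything falls off the work surface, if the arm or the gripper's body presses on something with over 40 N, if the wrist force passes 120 N, or if a joint passes its speed limit or range.

## Robot

A 7-joint arm with a two-finger parallel gripper is mounted at the origin on the work surface. World frame = base frame: x ahead of the robot, y to its left, z up, the work surface at z = 0. Lengths are in mm, angles in rad, forces in N, time in s.
With the tool pointing down it reaches from about 400 to 875 mm from the base axis. Payload 4.4 kg.
Tool frame: the origin (TCP) lies midway between the tips of the shut fingers; the grasp point (between the pads) lies 19 mm behind it; z points along the fingers, y is the line along which they close (so a half turn about z gives the same grasp; the last joint's range is limited). The gripper opens to 85 mm and grips with 20 to 120 N. Pads are 22 mm wide; open, the fingers measure 114 mm over their backs; the gripper's body (76 mm by 85 mm) begins 54 mm behind the grasp point. The pads swing forward as they close: fully open they stand 13 mm farther back than shut.
Start: joints at [1.035, 0.628, 0.038, 1.517, -0.027, 0.996, -0.02], TCP at [294.288, -579.579, 231.313] pointing down, gripper open.
Joint ranges: [-3.06, 3.06], [-0.37, 2.12], [-1.25, 1.32], [0.18, 2.47], [-1.1, 4.24], [0.23, 1.98], [-2.94, 2.94]. Speed limits (rad/s): [2.57, 2.57, 3.14, 3.14, 3.14, 3.14, 3.14].

## Interface

Orientations are given as [roll, pitch, yaw] about the fixed x, y, z axes, in that order (R = Rz(yaw) Ry(pitch) Rx(roll)).
In Python, from cell import ctrl gives the robot as it stands.
- The arm moves only by the shell command python3 -m handwheel 'ROWS'. ROWS is JSON, a list of rows, each a list of 3 entries, a list of its own where there are three numbers: the turn, a rotation vector about the tool's x, y, z in degrees, then the shift along the tool's x, y, z in m, then the closure, from 0 (fully open) to 1 (shut). A call has 1 to 5 rows; each row shifts and turns the commanded pose from where the row before left it, along the tool's axes as they then stand; what a row does not reach is not made up. A row lasts 1/12 s, in which the tool goes at most 41.7 mm and 7.16 degrees, less where a joint would pass 70% of its speed; a pose out of reach is approached as far as the arm can. A call is refused whole if a number of a shift passes 0.0417 or a number of a turn 7.16, either way. A call with a gripper value outside its range is refused whole. The fingers move at their own pace and stop on an object; the grip force is fixed at half the most. Time passes only in rows, so rows that do not move let the fingers close. It gives the time, the measured TCP pose, the force, the opening and the grip force at its end, in the units of the state.
- ctrl.read_state(): the state, without advancing time (a new reading comes with each control period).
- ctrl.get_image(name): name is "scene" or "top" or "wrist"; returns a dict with "pixels" (400x640x3 uint8, red, green, blue), "fx", "fy", "cx", "cy" (pixels), "pose" (4x4, takes a point from camera to world coordinates); the wrist camera has in their place "T_tool_cam" (4x4, takes a point from camera to tool coordinates, whose origin is the TCP and whose axes are the flange's). Camera axes: x right, y up, looking along -z (the intrinsics and any distortion apply to the point x, -y, -z); pixel columns grow to the right and rows downward; lengths in mm; the calibration is good to about 2 mm. The wrist camera is an equidistant fisheye: a pixel r from the principal point sees the ray r / f radians off the axis. A picture is of the moment at which its call begins: read the wrist's pose just before it. There is no depth.
- ctrl.finish_job(): hands the job in; it is judged then, once.
The state is a dict: "clock": time; "qpos": joint angles; "qd": joint speeds; "tau": joint torques, N m; "eef_pos": TCP position; "tool_rot": TCP orientation; "force": force on the tool from outside, world axes, zero at the start; "torque": the same for the moment, N m; "width": finger opening in mm; "gripper_force": force on a finger pad.
Only numpy, scipy, OpenCV 4.12 (cv2) and the standard library are available. Lean on these libraries where they do the work, as an engineer would, in place of code of your own. Each camera call takes 0.05 s, during which the arm holds its last target. There are 200 camera calls.

## Working session

There is one attempt and no reset: what is moved stays moved. The work goes in short steps, Python scripts to look and compute and a shell command to move; the robot and the scene stay as the last step left them, time stands still between calls to the robot, and variables do not carry over. Pictures are saved under pics/ and viewed, at most 10 in all, crops included, and the job is handed in when it is done.

```bash
ls; mkdir -p pics; python3 - <<'E'
from cell import ctrl
import cv2,numpy as np,json
s=ctrl.read_state();print(s)
for n in("scene","top"):
    i=ctrl.get_image(n);cv2.imwrite(f"pics/{n}0.png",i["pixels"][:,:,::-1])
    print(n,i["fx"],i["fy"],i["cx"],i["cy"],np.round(i["pose"],4).tolist())
i=ctrl.get_image("wrist");print([k for k in i], np.round(i["T_tool_cam"],4).tolist(),i["fx"])
E
```

```text
pics
{'clock': 0.0, 'qpos': array([ 1.03521622,  0.629351  ,  0.03846028,  1.51836944, -0.02697387,
        0.99628396, -0.02002271]), 'qd': array([ 0.00025072,  0.0005794 ,  0.00046039,  0.00038518, -0.00107057,
       -0.00026836, -0.00212326]), 'tau': array([-8.93617766e-05, -5.63389349e+01,  1.22642655e+00, -1.93441540e+01,
        1.10648770e-02,  1.05582591e-02,  2.10607664e-05]), 'eef_pos': array([ 293.97678933, -579.0253799 ,  230.38580857]), 'tool_rot': array([-3.13970023e+00,  5.79404817e-05,  4.69756813e-01]), 'force': array([0.27565761, 0.24009858, 0.18044961]), 'torque': array([ 0.01780543,  0.06604271, -0.01173631]), 'gripper_force': 0.0, 'width': 85.38913324965277}
scene 506.75466913540095 506.75466913540095 318.8333291959066 194.4390494508174 [[0.7902, -0.4555, 0.4099, 1221.6696], [0.6125, 0.5657, -0.5521, -856.5031], [0.0196, 0.6873, 0.7261, 1197.5654], [0.0, 0.0, 0.0, 1.0]]
top 382.3545704009137 382.3545704009137 309.77746405313763 204.58248691498835 [[-0.0193, 0.9955, -0.0924, 476.2427], [-0.9998, -0.0196, -0.0025, -6.1565], [-0.0042, 0.0923, 0.9957, 993.6687], [0.0, 0.0, 0.0, 1.0]]
['pixels', 'fx', 'fy', 'cx', 'cy', 'T_tool_cam'] [[0.0003, 0.9485, 0.3169, 81.5546], [1.0, 0.0001, -0.0011, 0.4541], [-0.0011, 0.3169, -0.9485, -142.1671], [0.0, 0.0, 0.0, 1.0]] 309.70691628693146
```

View pics/scene0.png

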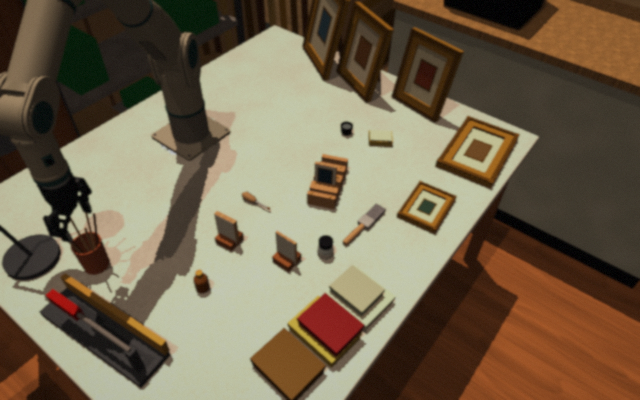

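View pics/top0.png

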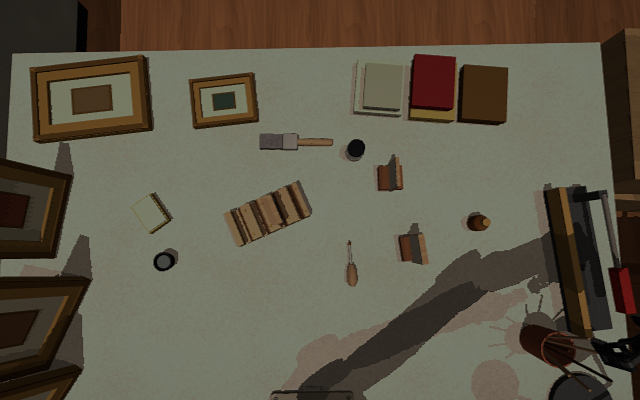

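The scene shot shows the rack in the middle and two holders in front of it. In the top view the rack is near (268,212), the holders near (390,177) and (413,248), the jar at (356,149) and the bottle at (479,222). I'll enlarge this area to get the corners.

```bash
cat > h.py <<'E'
from cell import ctrl
import cv2,numpy as np
from scipy.spatial.transform import Rotation as R
TOP=ctrl.get_image("top")
def ray(i,u,v,z):
    P=i["pose"];d=P[:3,:3]@np.array([(u-i["cx"])/i["fx"],-(v-i["cy"])/i["fy"],-1]);c=P[:3,3]
    return c+d*(z-c[2])/d[2]
E
python3 - <<'E'
from h import *
p=TOP["pixels"][:,:,::-1]
a=cv2.resize(p[172:252,218:318],None,fx=8,fy=8,interpolation=cv2.INTER_CUBIC)
a=cv2.convertScaleAbs(a,alpha=1.6,beta=10)
b=cv2.resize(p[148:206,370:410],None,fx=10,fy=10,interpolation=cv2.INTER_CUBIC)
c=cv2.resize(p[218:276,394:434],None,fx=10,fy=10,interpolation=cv2.INTER_CUBIC)
a=a[:600]
cv2.imwrite("pics/rack.png",a[:600])
cv2.imwrite("pics/hold.png",cv2.convertScaleAbs(np.hstack([b,c]),alpha=1.6,beta=10))
E
```

```text
(no output)
```

View pics/rack.png

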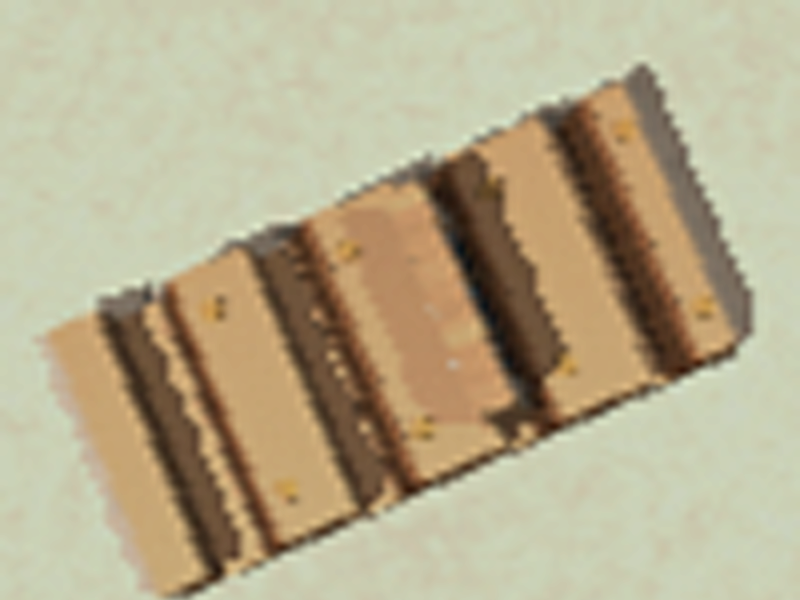

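View pics/hold.png

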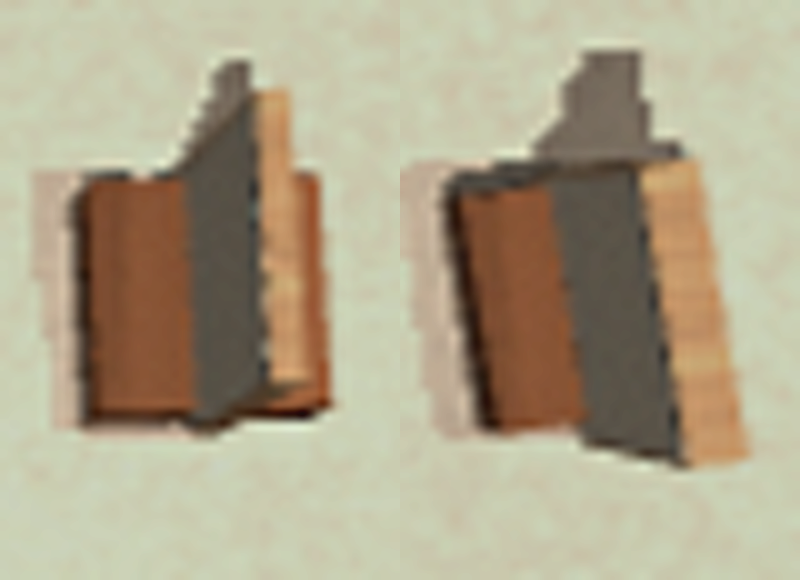

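The crops give rack-top corners near (45,335), (160,597), (625,80) and (737,345) in the 8x crop. The leftmost groove is the widest (+y end), and the miniature is in the third. In the 10x crops, the thin panel is on the left with its top edge at (255,92), (290,90), (305,380), (270,390). The thick panel is on the right with its top edge at (640,165), (700,160), (748,457), (690,465).

```bash
python3 - <<'E'
from h import *
def f(pts,k,u0,v0,z): return np.array([ray(TOP,u0+(x+.5)/k-.5,v0+(y+.5)/k-.5,z)[:2] for x,y in pts])
r=f([(45,335),(160,597),(625,80),(737,345)],8,218,172,48);print("rack",r.round(1).tolist())
# fit rigid to corners
M=np.array([(45,91),(-45,91),(45,-103),(-45,-103)],float)
a=M-M.mean(0);b=r-r.mean(0);th=np.arctan2((a[:,0]*b[:,1]-a[:,1]*b[:,0]).sum(),(a*b).sum())
Q=np.array([[np.cos(th),-np.sin(th)],[np.sin(th),np.cos(th)]]);o=r.mean(0)-Q@M.mean(0)
print("rack yaw",np.degrees(th),"origin",o,"res",(r-(M@Q.T+o)).round(1).tolist())
# wall lines at mid-length: pictures (wall edges)
for n,p in(("g1",[(100,315),(212,577)]),("g2",[(247,250),(365,510)]),("g4",[(550,122),(660,375)])):
    w=f(p,8,218,172,48);print(n,((w-o)@Q).round(1).tolist())
for n,p,dx in(("thin",[(255,92),(290,90),(305,380),(270,390)],(370,148)),("thick",[(240,165),(300,160),(348,457),(290,465)],(394,218))):
    w=f(p,10,*dx,107);c=w.mean(0);d=w[0]+w[1]-w[2]-w[3];print(n,c.round(1),np.degrees(np.arctan2(d[1],d[0])),np.linalg.norm(d)/2,np.linalg.norm(w[0]-w[1]))
E
```

```text
rack [[546.2, 211.4], [464.7, 175.8], [622.4, 30.3], [538.8, -3.1]]
rack yaw 22.67248352060346 origin [540.70897727 109.1268457 ] res [[-1.0, 0.9], [0.6, 0.1], [0.5, -1.2], [-0.0, 0.1]]
g1 [[43.3, 74.2], [-45.3, 73.8]]
g2 [[43.5, 24.6], [-45.4, 22.7]]
g4 [[42.3, -77.6], [-43.9, -77.3]]
thin [ 632.9 -211.3] 0.5664912519734208 69.84932467012413 8.25449294394641
thick [ 451.5 -262.5] 6.7355379612285216 68.90463384759484 13.919837886418106
```

```bash
python3 -m handwheel '[[[0,0,0],[0.0284,-0.0211,0],0.5],[[0,0,0],[0.0284,-0.0211,0],0.5],[[0,0,0],[0.0284,-0.0211,0],0.5],[[0,0,0],[0.0284,-0.0211,0],0.5],[[0,0,0],[0.0284,-0.0211,0],0.5]]'; python3 -m handwheel '[[[0,0,0],[0.0284,-0.0211,0],0.5],[[0,0,0],[0.0284,-0.0211,0],0.5],[[0,0,0],[0.0284,-0.0211,0],0.5],[[0,0,0],[0.0284,-0.0211,0],0.5],[[0,0,0],[0.0284,-0.0211,0],0.5]]'; python3 -m handwheel '[[[0,0,6.7],[0,0,0],0.5],[[0,0,6.7],[0,0,0],0.5],[[0,0,6.8],[0,0,0],0.5],[[0,0,0],[0,0,0],0.5],[[0,0,0],[0,0,0],0.5]]'
python3 - <<'E'
from h import *
s=ctrl.read_state();i=ctrl.get_image("wrist");cv2.imwrite("pics/w1.png",i["pixels"][:,:,::-1]);print(s["eef_pos"],s["tool_rot"],s["width"],i["cx"],i["cy"])
E
```

```text
clock: 0.67
eef_pos: [373.6, -419.6, 231.3]
tool_rot: [-3.141, -0.0, 0.469]
force: [0.5, -0.4, -0.3]
width: 42.6
gripper_force: 0.0
clock: 1.08
eef_pos: [452.5, -261.3, 231.4]
tool_rot: [3.141, -0.0, 0.47]
force: [1.3, -0.1, -0.0]
width: 42.4
gripper_force: 0.0
clock: 1.5
eef_pos: [452.1, -262.8, 231.3]
tool_rot: [3.141, 0.0, 0.121]
force: [0.3, -0.4, 0.3]
width: 42.5
gripper_force: 0.0
[ 452.03379529 -262.80467893  231.30607024] [3.14158090e+00 4.13197301e-05 1.20507658e-01] 42.53244461603617 323.62428502122714 203.09429236722525
```

View pics/w1.png

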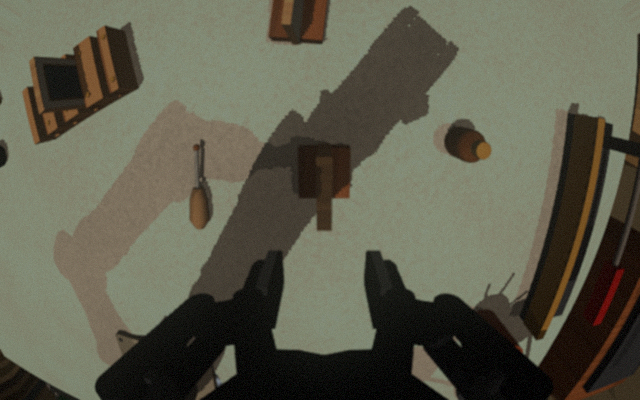

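The wrist view shows the thick panel's top edge at about (317–332, 155–230), centred between the fingers. I'm descending and gripping.

```bash
python3 -m handwheel '[[[0,0,0],[0,0,0.04],0.5],[[0,0,0],[0,0,0.04],0.5],[[0,0,0],[0,0,0.04],0.5],[[0,0,0],[0,0,0.03],0.5],[[0,0,0],[0,0,0.011],0.5]]'; python3 -m handwheel '[[[0,0,0],[0,0,0],1],[[0,0,0],[0,0,0],1],[[0,0,0],[0,0,0],1],[[0,0,0],[0,0,0],1],[[0,0,0],[0,0,0],1]]'; python3 -m handwheel '[[[0,0,0],[0,0,0],1],[[0,0,0],[0,0,0],1],[[0,0,0],[0,0,0],1],[[0,0,0],[0,0,0],1],[[0,0,0],[0,0,0],1]]'; python3 -m handwheel '[[[0,0,0],[0,0,-0.01],1],[[0,0,0],[0,0,-0.02],1],[[0,0,0],[0,0,-0.035],1],[[0,0,0],[0,0,-0.035],1],[[0,0,0],[0,0,0],1]]'
```

```text
clock: 2.02
eef_pos: [449.5, -261.6, 66.5]
tool_rot: [-3.137, 0.005, 0.119]
force: [-0.7, 0.1, -0.8]
width: 42.6
gripper_force: 0.0
clock: 2.43
eef_pos: [453.1, -263.4, 72.0]
tool_rot: [3.14, -0.003, 0.117]
force: [-0.0, -0.9, -0.7]
width: 13.4
gripper_force: 60.3
clock: 2.85
eef_pos: [452.8, -263.2, 71.5]
tool_rot: [3.141, -0.002, 0.117]
force: [-1.3, 0.7, 6.6]
width: 13.1
gripper_force: 61.5
clock: 3.27
eef_pos: [455.4, -265.0, 176.7]
tool_rot: [3.135, -0.009, 0.117]
force: [1.7, -0.7, -1.1]
width: 13.3
gripper_force: 60.5
```

```bash
python3 -m handwheel '[[[0,0,0],[0.0106,-0.0311,-0.009],1],[[0,0,0],[0.0106,-0.0311,-0.009],1],[[0,0,0],[0.0106,-0.0311,-0.009],1],[[0,0,0],[0.0106,-0.0311,-0.009],1],[[0,0,0],[0.0106,-0.0311,-0.009],1]]'; python3 -m handwheel '[[[0,0,0],[0.0106,-0.0311,0],1],[[0,0,0],[0.0106,-0.0311,0],1],[[0,0,0],[0.0106,-0.0311,0],1],[[0,0,0],[0.0106,-0.0311,0],1],[[0,0,0],[0.0106,-0.0311,0],1]]'; python3 -m handwheel '[[[0,0,0],[0.0106,-0.0311,0],1],[[0,0,0],[0.0106,-0.0311,0],1],[[0,0,-5.3],[0,0,0],1],[[0,0,-5.3],[0,0,0],1],[[0,0,-5.3],[0,0,0],1]]';python3 -m handwheel '[[[0,0,0],[0,0,0],1],[[0,0,0],[0,0,0],1],[[0,0,0],[0,0,0],1]]'
python3 - <<'E'
from h import *
s=ctrl.read_state();i=ctrl.get_image("wrist");np.savez("w2.npz",**i,pos=s["eef_pos"],rot=s["tool_rot"]);print(s["eef_pos"],s["tool_rot"],s["width"])
p=i["pixels"][100:400,120:520,::-1];cv2.imwrite("pics/w2.png",cv2.convertScaleAbs(cv2.resize(p,None,fx=2,fy=2,interpolation=cv2.INTER_CUBIC),alpha=1.5,beta=10))
E
```

```text
clock: 3.68
eef_pos: [486.2, -100.7, 216.1]
tool_rot: [-3.142, -0.0, 0.117]
force: [-0.1, -0.1, 0.0]
width: 13.2
gripper_force: 60.5
clock: 4.1
eef_pos: [520.7, 60.0, 215.7]
tool_rot: [3.142, -0.0, 0.117]
force: [0.8, 0.7, -0.8]
width: 13.5
gripper_force: 60.5
clock: 4.52
eef_pos: [534.3, 123.6, 215.3]
tool_rot: [3.141, 0.0, 0.401]
force: [-0.0, -0.4, -1.4]
width: 13.5
gripper_force: 60.5
clock: 4.77
eef_pos: [534.6, 122.4, 215.5]
tool_rot: [3.142, -0.0, 0.392]
force: [0.3, 0.6, -1.3]
width: 13.1
gripper_force: 60.5
[534.61001454 122.3676809  215.43640139] [ 3.14152925e+00 -8.82176263e-06  3.92365169e-01] 13.590169127651093
```

View pics/w2.png

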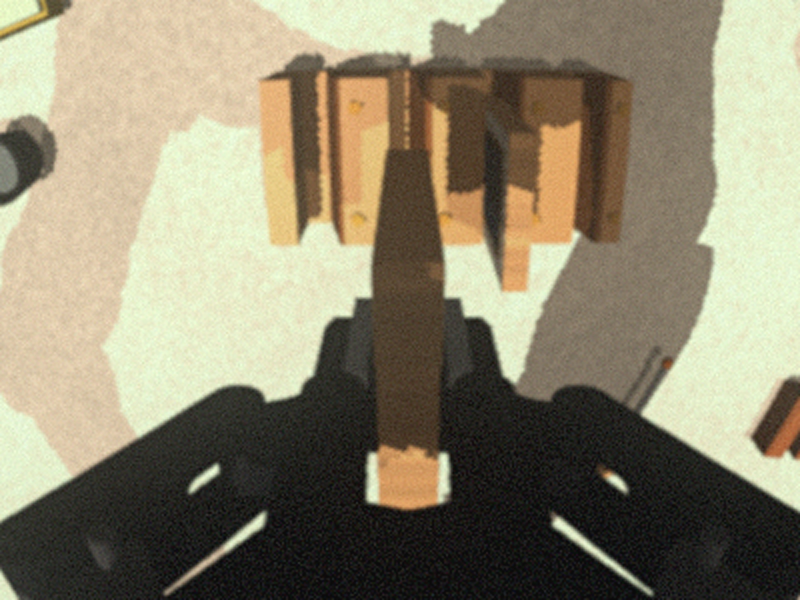

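The panel is held straight, its lower front edge at about (387–428, 150). Groove 2's wall is at about (390, 80) in the crop, the rack's front top corners at (262, 80) and (630, 80), and the rear ones at about (272, 243) and (617, 242). I'm computing the offsets in tool axes.

```bash
cat >> h.py <<'E'
def wpix(d,u,v,zt):
    """fisheye pixel -> tool coords on plane tool z=zt"""
    dx=np.array([u-d["cx"],v-d["cy"]]);r=np.hypot(*dx);t=r/d["fx"]
    ray=np.array([dx[0]/r*np.sin(t),-dx[1]/r*np.sin(t),-np.cos(t)])
    T=np.array(d["T_tool_cam"]);w=T[:3,:3]@ray;c=T[:3,3];return (c+w*(zt-c[2])/w[2])
def rackfit(r,M=np.array([(45,91),(45,-103),(-45,91),(-45,-103)],float)):
    a=M-M.mean(0);b=r-r.mean(0);b=b*[1,-1]  # tool y is flipped
    th=np.arctan2((a[:,0]*b[:,1]-a[:,1]*b[:,0]).sum(),(a*b).sum());c,s=np.cos(th),np.sin(th);Q=np.array([[c,-s],[s,c]])
    o=r.mean(0)*[1,-1]-Q@M.mean(0);return th,o,Q,(b-a@Q.T)
E
python3 - <<'E'
from h import *
d=dict(np.load("w2.npz"))
zt=d["pos"][2]-48
g=lambda x,y,z:wpix(d,120+x/2-.25,100+y/2-.25,z)[:2]
r=np.array([g(*p,zt) for p in[(262,80),(630,80),(272,243),(617,242)]])
th,o,Q,res=rackfit(r);print("rack rel yaw deg",np.degrees(th),"origin (x,-ytool)",o,res.round(1).tolist())
for y in(75,25,-25,-75):print(y,(Q@[0,y]+o).round(1))
for n,p in(("wall1",(291,80)),("wall2",(390,80)),("w3",(487,76)),("w4",(583,77)),("w2b",(380,180))):
    print(n,(Q.T@(g(*p,zt)*[1,-1]-o)).round(1))
for p in[(387,150),(428,150)]:print("panel low front",g(*p,59.5)*[1,-1])
for p in[(379,507),(438,507),(376,445),(440,445)]:print("panel top",g(*p,59.5-95)*[1,-1])
E
```

```text
rack rel yaw deg 0.28663619275455154 origin (x,-ytool) [  2.11497483 -15.99130736] [[-0.5, -1.9], [0.2, 2.0], [0.6, -1.4], [-0.3, 1.2]]
75 [ 1.7 59. ]
25 [2. 9.]
-25 [  2.2 -41. ]
-75 [  2.5 -91. ]
wall1 [44. 74.]
wall2 [43.  23.8]
w3 [ 45.1 -24.8]
w4 [ 45.8 -74.9]
w2b [-9.1 29.7]
panel low front [34.20735425  6.25179151]
panel low front [34.20703777 -7.44616744]
panel top [-29.88943633   6.30097684]
panel top [-29.9107556  -7.8364571]
panel top [-9.60438115  6.44101012]
panel top [-9.61653906 -7.71589874]
```

```bash
python3 -m handwheel '[[[0,0,0],[0.002,0,0.03],1],[[0,0,0],[0,0,0.03],1],[[0,0,0],[0,0,0.03],1],[[0,0,0],[0,0,0.01],1],[[0,0,0],[0,0,0.003],1]]'; python3 -m handwheel '[[[0,0,0],[0,0,0],1],[[0,0,0],[0,0,0],1],[[0,0,0],[0,0,0.003],1],[[0,0,0],[0,0,0.003],1],[[0,0,0],[0,0,0],1]]'; python3 -m handwheel '[[[0,0,0],[0,0,0.003],1],[[0,0,0],[0,0,0.003],1],[[0,0,0],[0,0,0.002],1],[[0,0,0],[0,0,0],1],[[0,0,0],[0,0,0],1]]'; python3 -c "
from cell import ctrl
s=ctrl.read_state();print(s['eef_pos'],s['force'],s['torque'])"
```

```text
clock: 5.33
eef_pos: [535.0, 123.0, 110.4]
tool_rot: [-3.141, 0.004, 0.394]
force: [0.9, -0.3, -0.3]
width: 13.1
gripper_force: 60.5
clock: 5.75
eef_pos: [536.8, 123.5, 106.8]
tool_rot: [3.141, -0.001, 0.395]
force: [0.1, 0.4, -0.9]
width: 13.2
gripper_force: 60.5
clock: 6.17
eef_pos: [536.4, 123.4, 98.1]
tool_rot: [-3.142, 0.0, 0.395]
force: [-0.2, 0.3, -0.1]
width: 13.5
gripper_force: 60.5
[536.3831924  123.3750546   98.10415732] [-0.1681252   0.3336035  -0.13846173] [ 0.02428305  0.04553367 -0.01369756]
```

```bash
python3 -m handwheel '[[[0,0,0],[0,-0.0005,0],1],[[0,0,0],[0,-0.0005,0],1],[[0,0,0],[0,0,0],1]]' | grep -E "eef|force: \["; python3 -m handwheel '[[[0,0,0],[0,-0.0005,0],1],[[0,0,0],[0,0,0],1],[[0,0,0],[0,0,0],1]]'| grep -E "eef|force: \["
```

```text
eef_pos: [536.2, 124.5, 98.4]
force: [-0.5, 0.7, -0.6]
eef_pos: [536.0, 124.8, 98.4]
force: [-0.7, 0.3, -0.8]
```

```bash
python3 -m handwheel '[[[0,0,0],[0,-0.0005,0],1],[[0,0,0],[0,0,0],1],[[0,0,0],[0,0,0],1]]'| grep -E "eef|force: \["
```

```text
eef_pos: [535.7, 125.3, 98.3]
force: [1.0, 0.6, 0.2]
```

```bash
python3 -m handwheel '[[[0,0,0],[0,-0.0005,0],1],[[0,0,0],[0,0,0],1],[[0,0,0],[0,0,0],1]]'| grep -E "eef|force: \["
```

```text
eef_pos: [535.6, 125.6, 98.3]
force: [-1.3, -0.7, -1.9]
```

```bash
python3 -m handwheel '[[[0,0,0],[0,-0.0005,0],1],[[0,0,0],[0,0,0],1],[[0,0,0],[0,0,0],1]]'| grep -E "eef|force: \["
```

```text
eef_pos: [535.6, 125.8, 98.4]
force: [0.1, -0.8, -0.7]
```

```bash
python3 -m handwheel '[[[0,0,0],[0,-0.0005,0],1],[[0,0,0],[0,0,0],1],[[0,0,0],[0,0,0],1]]'| grep -E "eef|force: \["; python3 -m handwheel '[[[0,0,0],[0,0,0],1],[[0,0,0],[0,0,0],1],[[0,0,0],[0,0,0],1]]'| grep -E "eef|force: \["
```

```text
eef_pos: [535.5, 125.9, 98.4]
force: [0.7, -3.6, -1.4]
eef_pos: [535.5, 126.0, 98.4]
force: [2.2, -4.7, -1.5]
```

Wall contact felt. I'm backing off 0.4 mm and lowering while watching Fz.

```bash
python3 -m handwheel '[[[0,0,0],[0,0.0004,0],1],[[0,0,0],[0,0,0.0015],1],[[0,0,0],[0,0,0.0015],1],[[0,0,0],[0,0,0.001],1],[[0,0,0],[0,0,0],1]]'| grep -E "eef|force: \["; python3 -m handwheel '[[[0,0,0],[0,0,0.001],1],[[0,0,0],[0,0,0.001],1],[[0,0,0],[0,0,0.0005],1],[[0,0,0],[0,0,0],1]]'| grep -E "eef|force: \["
```

```text
eef_pos: [536.0, 126.2, 94.3]
force: [3.8, -4.4, 0.4]
eef_pos: [536.0, 126.2, 91.9]
force: [3.3, -3.6, 1.4]
```

```bash
python3 -m handwheel '[[[0,0,0],[0,0,0.001],1],[[0,0,0],[0,0,0],1],[[0,0,0],[0,0,0],1]]'| grep -E "eef|force: \["
```

```text
eef_pos: [536.1, 126.2, 90.9]
force: [2.7, -3.9, 1.4]
```

```bash
python3 -m handwheel '[[[0,0,0],[0,0,0.001],1],[[0,0,0],[0,0,0],1],[[0,0,0],[0,0,0],1]]'| grep -E "eef|force: \["
```

```text
eef_pos: [536.1, 126.2, 89.9]
force: [3.0, -5.1, 1.3]
```

```bash
python3 -m handwheel '[[[0,0,0],[0,0,0.001],1],[[0,0,0],[0,0,0],1],[[0,0,0],[0,0,0],1]]'| grep -E "eef|force: \["; python3 -m handwheel '[[[0,0,0],[0,0,0.0005],1],[[0,0,0],[0,0,0.0005],1],[[0,0,0],[0,0,0],1]]'| grep -E "eef|force: \["
```

```text
eef_pos: [536.1, 126.2, 88.9]
force: [2.4, -4.8, 1.5]
eef_pos: [536.1, 126.2, 88.0]
force: [1.6, -5.0, 2.5]
```

```bash
python3 -m handwheel '[[[0,0,0],[0,0,0.001],1],[[0,0,0],[0,0,0],1],[[0,0,0],[0,0,0],1]]'| grep -E "eef|force: \["; python3 -m handwheel '[[[0,0,0],[0,0,0.0005],1],[[0,0,0],[0,0,0.0005],1],[[0,0,0],[0,0,0],1]]'| grep -E "eef|force: \["
```

```text
eef_pos: [536.1, 126.2, 87.0]
force: [2.2, -5.2, 1.2]
eef_pos: [536.2, 126.3, 86.5]
force: [2.8, -5.4, 6.3]
```

```bash
python3 -m handwheel '[[[0,0,0],[0,0,0.001],1],[[0,0,0],[0,0,0],1],[[0,0,0],[0,0,0],1]]'| grep -E "eef|force: \["
```

```text
eef_pos: [536.3, 126.3, 86.1]
force: [0.5, -5.3, 11.4]
```

```bash
python3 -m handwheel '[[[0,0,0],[0,0,0.0005],1],[[0,0,0],[0,0,0],1],[[0,0,0],[0,0,0],1],[[0,0,0],[0,0,0],1]]'| grep -E "eef|force: \["
```

```text
eef_pos: [536.4, 126.3, 86.0]
force: [-0.4, -5.3, 14.8]
```

```bash
python3 -m handwheel '[[[0,0,0],[0,0,0.0003],1],[[0,0,0],[0,0,0],1],[[0,0,0],[0,0,0],1],[[0,0,0],[0,0,0],1]]'| grep -E "eef|force: \[|rot"
```

```text
eef_pos: [536.4, 126.3, 86.0]
tool_rot: [3.141, -0.002, 0.395]
force: [-0.8, -4.9, 17.4]
```

Pressed to about 17 N. Now I'll open partway, retreat straight up and check.

```bash
python3 -m handwheel '[[[0,0,0],[0,0,0],0.65],[[0,0,0],[0,0,0],0.65],[[0,0,0],[0,0,0],0.65],[[0,0,0],[0,0,0],0.65]]'; python3 -m handwheel '[[[0,0,0],[0,0,-0.01],0.65],[[0,0,0],[0,0,-0.03],0.65],[[0,0,0],[0,0,-0.04],0.65],[[0,0,0],[0,0,-0.04],0.65],[[0,0,0],[0,0,-0.01],0.65]]';python3 -m handwheel '[[[0,0,0],[0,0,0],0.65],[[0,0,0],[0,0,0],0.65],[[0,0,0],[0,0,0],0.65]]' |head -3
python3 - <<'E'
from h import *
s=ctrl.read_state();i=ctrl.get_image("wrist");np.savez("w3.npz",**i,pos=s["eef_pos"],rot=s["tool_rot"]);print(s["eef_pos"],s["tool_rot"],s["width"])
p=i["pixels"][100:400,120:520,::-1];cv2.imwrite("pics/w3.png",cv2.convertScaleAbs(cv2.resize(p,None,fx=2,fy=2,interpolation=cv2.INTER_CUBIC),alpha=1.5,beta=10))
E
```

```text
clock: 11.42
eef_pos: [534.5, 127.4, 83.5]
tool_rot: [-3.14, 0.001, 0.395]
force: [-0.4, -0.2, -0.1]
width: 30.2
gripper_force: 0.0
clock: 11.83
eef_pos: [538.5, 127.3, 220.3]
tool_rot: [3.141, -0.01, 0.395]
force: [1.2, 0.1, -0.3]
width: 29.6
gripper_force: 0.0
clock: 12.08
eef_pos: [534.2, 126.2, 213.0]
tool_rot: [-3.141, 0.002, 0.395]
[534.0979099  126.07806774 212.57983058] [-3.14107568  0.00317736  0.39483358] 30.08555568621402
```

View pics/w3.png

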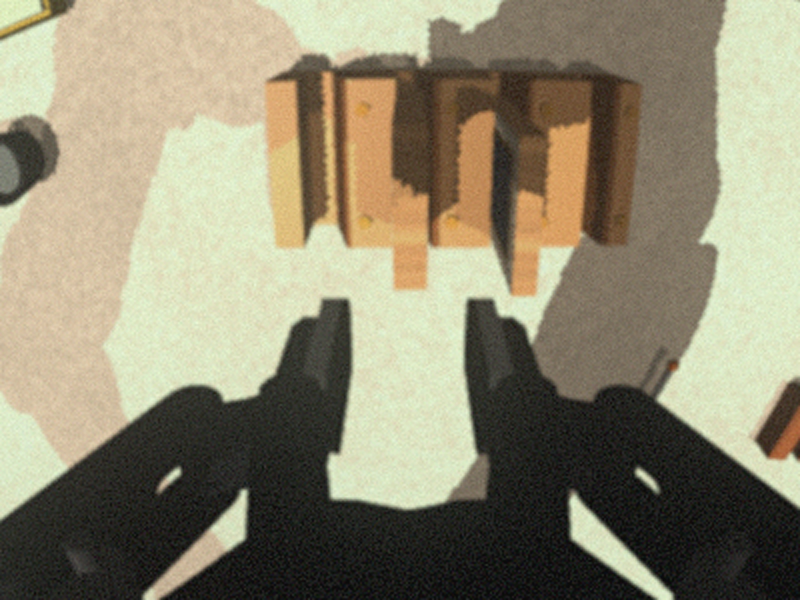

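The thick panel stands straight in groove 2, its top edge at about (393–428, 285). Next is the thin panel.

```bash
python3 -m handwheel '[[[0,0,0],[-0.0039,0.035,0],0.5],[[0,0,0],[-0.0039,0.035,0],0.5],[[0,0,0],[-0.0039,0.035,0],0.5],[[0,0,0],[-0.0039,0.035,0],0.5],[[0,0,0],[-0.0039,0.035,0],0.5]]'; python3 -m handwheel '[[[0,0,0],[-0.0039,0.035,0],0.5],[[0,0,0],[-0.0039,0.035,0],0.5],[[0,0,0],[-0.0039,0.035,0],0.5],[[0,0,0],[-0.0039,0.035,0],0.5],[[0,0,0],[-0.0039,0.035,0],0.5]]';python3 -m handwheel '[[[0,0,5.5],[0,0,0],0.5],[[0,0,5.5],[0,0,0],0.5],[[0,0,5.5],[0,0,0],0.5],[[0,0,5.5],[0,0,0],0.5],[[0,0,0],[0,0,0],0.5]]';python3 -m handwheel '[[[0,0,0],[0,0,0],0.5],[[0,0,0],[0,0,0],0.5],[[0,0,0],[0,0,0],0.5]]' |head -3
python3 - <<'E'
from h import *
s=ctrl.read_state();i=ctrl.get_image("wrist");np.savez("w4.npz",**i,pos=s["eef_pos"],rot=s["tool_rot"]);print(s["eef_pos"],s["tool_rot"],s["width"])
p=i["pixels"][100:400,120:520,::-1];cv2.imwrite("pics/w4.png",cv2.convertScaleAbs(cv2.resize(p,None,fx=2,fy=2,interpolation=cv2.INTER_CUBIC),alpha=1.5,beta=10))
E
```

```text
clock: 12.6
eef_pos: [584.1, -44.3, 212.5]
tool_rot: [-3.14, 0.003, 0.395]
force: [0.4, 0.2, 0.5]
width: 42.9
gripper_force: 0.0
clock: 13.02
eef_pos: [633.3, -213.3, 212.1]
tool_rot: [-3.139, 0.002, 0.395]
force: [1.3, 0.8, 0.6]
width: 43.0
gripper_force: 0.0
clock: 13.43
eef_pos: [633.2, -211.5, 212.1]
tool_rot: [-3.141, 0.003, 0.008]
force: [0.3, 0.3, -0.8]
width: 42.7
gripper_force: 0.0
clock: 13.68
eef_pos: [633.7, -211.7, 213.5]
tool_rot: [-3.141, 0.001, 0.012]
[ 633.79489436 -211.7661027   213.71324916] [-3.14133269e+00  4.27127477e-04  1.19800039e-02] 42.50544083455743
```

View pics/w4.png

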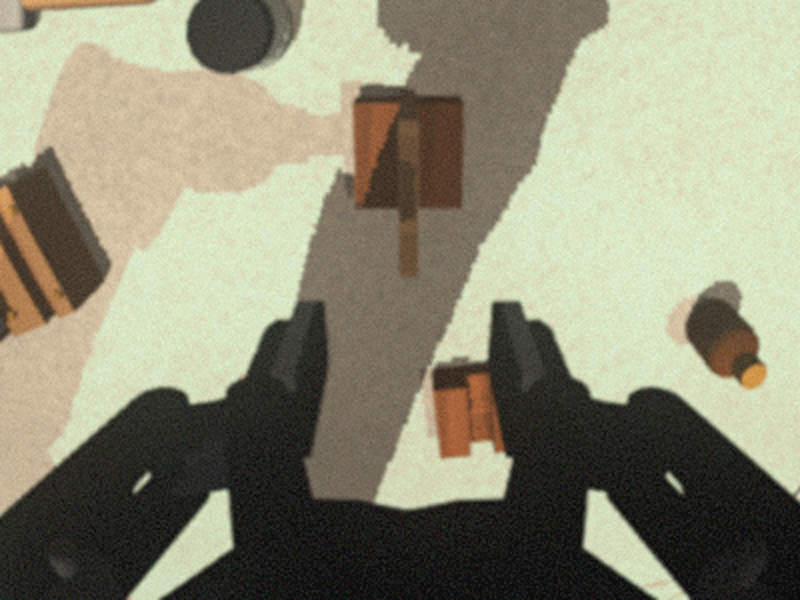

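The thin panel is at about (398–418, 95–275), centred between the fingers.

```bash
python3 -m handwheel '[[[0,0,0],[0,0,0.04],0.5],[[0,0,0],[0,0,0.04],0.5],[[0,0,0],[0,0,0.035],0.5],[[0,0,0],[0,0,0.02],0.5],[[0,0,0],[0,0,0.008],0.5]]'; python3 -m handwheel '[[[0,0,0],[0,0,0],1],[[0,0,0],[0,0,0],1],[[0,0,0],[0,0,0],1],[[0,0,0],[0,0,0],1],[[0,0,0],[0,0,0],1]]'; python3 -m handwheel '[[[0,0,0],[0,0,0],1],[[0,0,0],[0,0,0],1],[[0,0,0],[0,0,0],1],[[0,0,0],[0,0,0],1],[[0,0,0],[0,0,0],1]]'; python3 -m handwheel '[[[0,0,0],[0,0,-0.01],1],[[0,0,0],[0,0,-0.03],1],[[0,0,0],[0,0,-0.04],1],[[0,0,0],[0,0,-0.04],1],[[0,0,0],[0,0,-0.025],1]]'; python3 -m handwheel '[[[0,0,0],[0,0,0],1],[[0,0,0],[0,0,0],1],[[0,0,0],[0,0,0],1]]'
```

```text
clock: 14.2
eef_pos: [631.3, -210.8, 67.1]
tool_rot: [-3.139, 0.006, 0.011]
force: [-0.9, -0.3, 0.8]
width: 43.3
gripper_force: 0.0
clock: 14.62
eef_pos: [635.3, -212.4, 73.1]
tool_rot: [3.14, -0.004, 0.011]
force: [0.6, -0.8, 4.4]
width: 7.0
gripper_force: 59.5
clock: 15.03
eef_pos: [635.3, -212.4, 73.1]
tool_rot: [3.14, -0.003, 0.011]
force: [-0.5, 0.4, 6.6]
width: 7.4
gripper_force: 59.8
clock: 15.45
eef_pos: [635.2, -212.4, 221.1]
tool_rot: [3.14, -0.005, 0.011]
force: [-0.3, -1.6, -0.5]
width: 7.1
gripper_force: 58.9
clock: 15.7
eef_pos: [633.2, -211.4, 215.8]
tool_rot: [-3.141, 0.001, 0.011]
force: [0.0, -0.3, -1.3]
width: 7.4
gripper_force: 58.8
```

```bash
python3 -m handwheel '[[[0,0,0],[-0.0071,-0.0308,0],1],[[0,0,0],[-0.0071,-0.0308,0],1],[[0,0,0],[-0.0071,-0.0308,0],1],[[0,0,0],[-0.0071,-0.0308,0],1],[[0,0,0],[-0.0071,-0.0308,0],1]]'|head -2; python3 -m handwheel '[[[0,0,0],[-0.0071,-0.0308,0],1],[[0,0,0],[-0.0071,-0.0308,0],1],[[0,0,0],[-0.0071,-0.0308,0],1],[[0,0,-5.52],[0,0,0],1],[[0,0,-5.52],[0,0,0],1]]'|head -3;python3 -m handwheel '[[[0,0,-5.52],[0,0,0],1],[[0,0,-5.52],[0,0,0],1],[[0,0,0],[0,0,0],1],[[0,0,0],[0,0,0],1],[[0,0,0],[0,0,0],1]]'
python3 - <<'E'
from h import *
s=ctrl.read_state();i=ctrl.get_image("wrist");np.savez("w5.npz",**i,pos=s["eef_pos"],rot=s["tool_rot"]);print(s["eef_pos"],s["tool_rot"],s["width"])
p=i["pixels"][100:400,120:520,::-1];cv2.imwrite("pics/w5.png",cv2.convertScaleAbs(cv2.resize(p,None,fx=2,fy=2,interpolation=cv2.INTER_CUBIC),alpha=1.5,beta=10))
E
```

```text
clock: 16.12
eef_pos: [594.9, -56.7, 214.2]
clock: 16.53
eef_pos: [572.5, 37.6, 214.3]
tool_rot: [-3.14, 0.004, 0.214]
clock: 16.95
eef_pos: [573.9, 33.8, 215.2]
tool_rot: [-3.141, 0.002, 0.394]
force: [-0.1, -0.9, 0.1]
width: 6.9
gripper_force: 58.9
[574.05087681  33.81444329 215.38772658] [-3.14124765e+00  1.30606192e-03  3.94000033e-01] 7.12592951155078
```

View pics/w5.png

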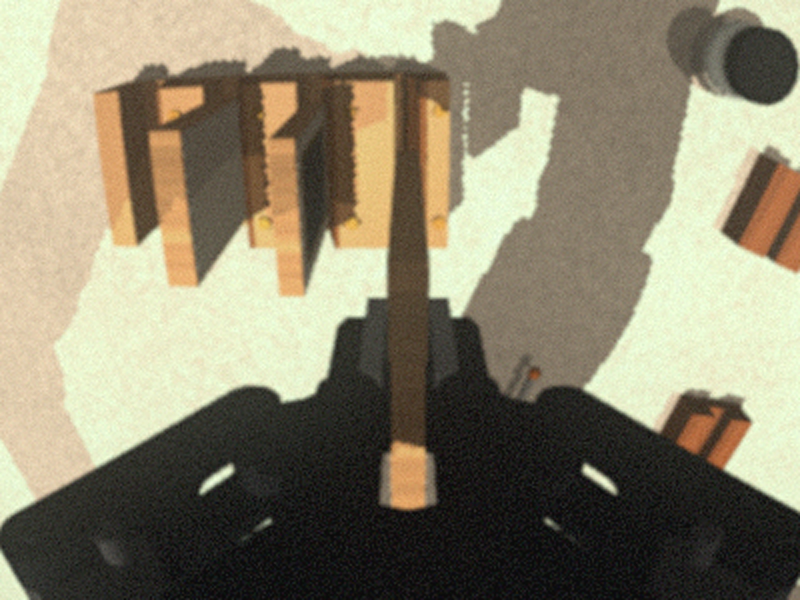

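Groove 4's wall is at about x=395 and its mouth edge about 425 in row 78. The panel's lower edge, about 395–420 at row 150, is centred on 407, so there is about 2 mm clearance to the wall. Lowering.

```bash
python3 -m handwheel '[[[0,0,0],[0,0,0.03],1],[[0,0,0],[0,0,0.03],1],[[0,0,0],[0,0,0.03],1],[[0,0,0],[0,0,0.01],1],[[0,0,0],[0,0,0.003],1]]'; python3 -m handwheel '[[[0,0,0],[0,0,0],1],[[0,0,0],[0,0,0],1],[[0,0,0],[0,0,0.002],1],[[0,0,0],[0,0,0.002],1],[[0,0,0],[0,0,0],1]]'|grep -E "eef|force: \["; python3 -m handwheel '[[[0,0,0],[0,0,0.003],1],[[0,0,0],[0,0,0.003],1],[[0,0,0],[0,0,0.001],1],[[0,0,0],[0,0,0],1],[[0,0,0],[0,0,0],1]]'|grep -E "eef|force: \["
```

```text
clock: 17.47
eef_pos: [572.8, 33.8, 110.9]
tool_rot: [-3.14, 0.005, 0.396]
force: [-0.9, -0.5, -0.3]
width: 7.0
gripper_force: 58.9
eef_pos: [574.9, 34.0, 109.7]
force: [-0.9, 0.8, -0.5]
eef_pos: [574.4, 33.9, 101.8]
force: [-0.1, -0.3, -0.8]
```

Free inside the mouth; now feeling for the wall.

```bash
for k in 1; do python3 -m handwheel '[[[0,0,0],[0,-0.0005,0],1],[[0,0,0],[0,-0.0005,0],1],[[0,0,0],[0,0,0],1],[[0,0,0],[0,0,0],1]]'|grep -E "eef|force: \["; python3 -m handwheel '[[[0,0,0],[0,-0.0005,0],1],[[0,0,0],[0,0,0],1],[[0,0,0],[0,0,0],1]]'|grep -E "eef|force: \["; python3 -m handwheel '[[[0,0,0],[0,-0.0005,0],1],[[0,0,0],[0,0,0],1],[[0,0,0],[0,0,0],1]]'|grep -E "eef|force: \["; done
```

```text
eef_pos: [574.1, 35.0, 102.1]
force: [-0.2, -0.5, 0.2]
eef_pos: [573.9, 35.4, 102.0]
force: [-0.4, 0.7, -1.0]
eef_pos: [573.7, 35.9, 102.0]
force: [0.4, -0.3, 0.4]
```

```bash
python3 -m handwheel '[[[0,0,0],[0,-0.0005,0],1],[[0,0,0],[0,0,0],1],[[0,0,0],[0,0,0],1],[[0,0,0],[0,0,0],1]]'|grep -E "eef|force: \["
```

```text
eef_pos: [573.5, 36.2, 102.0]
force: [-0.9, 0.0, -1.1]
```

```bash
python3 -m handwheel '[[[0,0,0],[0,-0.0005,0],1],[[0,0,0],[0,0,0],1],[[0,0,0],[0,0,0],1],[[0,0,0],[0,0,0],1]]'|grep -E "eef|force: \["
```

```text
eef_pos: [573.4, 36.5, 102.1]
force: [0.8, -0.4, -1.5]
```

```bash
python3 -m handwheel '[[[0,0,0],[0,-0.0005,0],1],[[0,0,0],[0,0,0],1],[[0,0,0],[0,0,0],1],[[0,0,0],[0,0,0],1]]'|grep -E "eef|force: \["
```

```text
eef_pos: [573.3, 36.7, 102.0]
force: [1.5, -2.3, -0.9]
```

```bash
python3 -m handwheel '[[[0,0,0],[0,0.0002,0.0015],1],[[0,0,0],[0,0,0.0015],1],[[0,0,0],[0,0,0.0015],1],[[0,0,0],[0,0,0],1]]'| grep -E "eef|force: \["; python3 -m handwheel '[[[0,0,0],[0,0,0.001],1],[[0,0,0],[0,0,0.001],1],[[0,0,0],[0,0,0.001],1],[[0,0,0],[0,0,0],1]]'| grep -E "eef|force: \["
```

```text
eef_pos: [573.6, 36.8, 97.3]
force: [2.2, -2.4, -1.4]
eef_pos: [573.4, 36.8, 94.4]
force: [0.9, -2.1, 0.1]
```

```bash
python3 -m handwheel '[[[0,0,0],[0,0,0.001],1],[[0,0,0],[0,0,0.0005],1],[[0,0,0],[0,0,0],1]]'| grep -E "eef|force: \["
```

```text
eef_pos: [573.3, 36.8, 93.0]
force: [1.4, -3.2, 0.8]
```

```bash
python3 -m handwheel '[[[0,0,0],[0,0,0.001],1],[[0,0,0],[0,0,0],1],[[0,0,0],[0,0,0],1]]'| grep -E "eef|force: \["
```

```text
eef_pos: [573.4, 36.8, 92.0]
force: [2.5, -3.2, 0.3]
```

```bash
python3 -m handwheel '[[[0,0,0],[0,0,0.001],1],[[0,0,0],[0,0,0],1],[[0,0,0],[0,0,0],1]]'| grep -E "eef|force: \["
```

```text
eef_pos: [573.3, 36.8, 91.0]
force: [1.9, -3.4, 1.2]
```

Depth is about 18 mm; continuing in 1 mm steps.

```bash
python3 -m handwheel '[[[0,0,0],[0,0,0.001],1],[[0,0,0],[0,0,0],1],[[0,0,0],[0,0,0],1]]'| grep -E "eef|force: \["; python3 -m handwheel '[[[0,0,0],[0,0,0.001],1],[[0,0,0],[0,0,0],1],[[0,0,0],[0,0,0],1]]'| grep -E "eef|force: \["
```

```text
eef_pos: [573.3, 36.8, 90.0]
force: [2.7, -4.1, 0.4]
eef_pos: [573.3, 36.8, 89.0]
force: [2.1, -3.8, 0.9]
```

```bash
python3 -m handwheel '[[[0,0,0],[0,0,0.001],1],[[0,0,0],[0,0,0],1],[[0,0,0],[0,0,0],1]]'| grep -E "eef|force: \["; python3 -m handwheel '[[[0,0,0],[0,0,0.001],1],[[0,0,0],[0,0,0],1],[[0,0,0],[0,0,0],1]]'| grep -E "eef|force: \["
```

```text
eef_pos: [573.4, 36.8, 88.4]
force: [1.8, -4.6, 5.6]
eef_pos: [573.6, 36.9, 88.0]
force: [1.0, -4.8, 10.2]
```

```bash
python3 -m handwheel '[[[0,0,0],[0,0,0.001],1],[[0,0,0],[0,0,0],1],[[0,0,0],[0,0,0],1]]'| grep -E "eef|force: \["
```

```text
eef_pos: [573.7, 36.8, 87.8]
force: [-0.7, -4.3, 16.4]
```

```bash
python3 -m handwheel '[[[0,0,0],[0,0,0.0002],1],[[0,0,0],[0,0,0],1],[[0,0,0],[0,0,0],1],[[0,0,0],[0,0,0],1]]'| grep -E "eef|force: \["
```

```text
eef_pos: [573.7, 36.8, 87.8]
force: [-0.4, -5.0, 18.4]
```

Pressed to about 18 N. Releasing, retreating and checking.

```bash
python3 -m handwheel '[[[0,0,0],[0,0,0],0.7],[[0,0,0],[0,0,0],0.7],[[0,0,0],[0,0,0],0.7],[[0,0,0],[0,0,0],0.7]]'|grep -E "eef|force: \[|width"; python3 -m handwheel '[[[0,0,0],[0,0,-0.01],0.7],[[0,0,0],[0,0,-0.03],0.7],[[0,0,0],[0,0,-0.04],0.7],[[0,0,0],[0,0,-0.04],0.7],[[0,0,0],[0,0,-0.02],0.7]]'|grep -E "eef|force: \[";python3 -m handwheel '[[[0,0,0],[0,0.02,0],0.7],[[0,0,0],[0,0.02,0],0.7],[[0,0,0],[0,0,0],0.7],[[0,0,0],[0,0,0],0.7]]' |head -3
python3 - <<'E'
from h import *
s=ctrl.read_state();i=ctrl.get_image("wrist");print(s["eef_pos"],s["tool_rot"])
p=i["pixels"][100:400,120:520,::-1];cv2.imwrite("pics/w6.png",cv2.convertScaleAbs(cv2.resize(p,None,fx=2,fy=2,interpolation=cv2.INTER_CUBIC),alpha=1.5,beta=10))
E
```

```text
eef_pos: [572.1, 38.3, 85.1]
force: [0.4, -0.7, 0.1]
width: 26.0
eef_pos: [575.0, 37.4, 230.9]
force: [1.1, 0.2, -0.2]
clock: 24.22
eef_pos: [588.6, -1.0, 226.3]
tool_rot: [3.141, 0.0, 0.394]
[5.88215081e+02 4.25582675e-01 2.25953321e+02] [-3.14062381e+00  3.29371822e-04  3.95533625e-01]
```

View pics/w6.png

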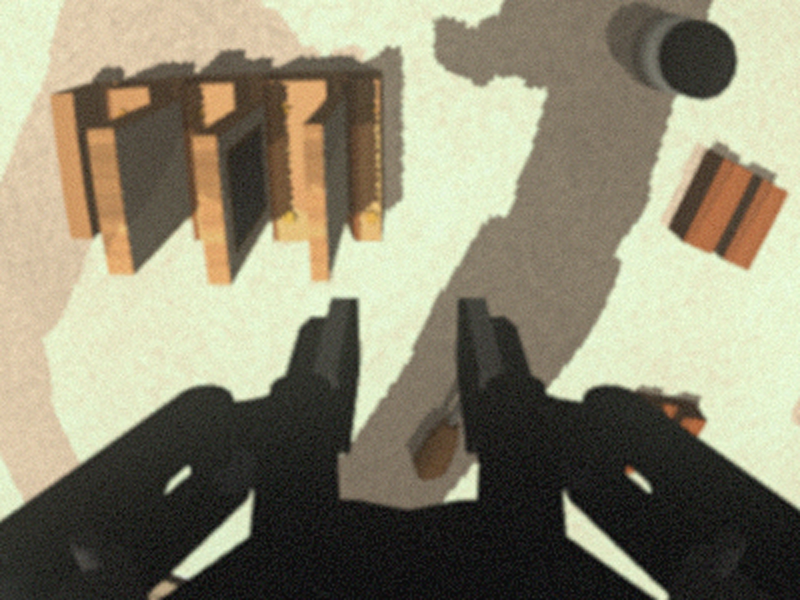

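Both panels stand upright and parallel with the miniature between them: thick at about (88–135, 125–275), thin at about (305–330, 120–280). The other objects in view haven't been disturbed. Handing in.

```bash
python3 -c "
from cell import ctrl
print(ctrl.finish_job())"
```

```text
the job is handed in; nothing more can be done
None
```

The thick panel is in groove 2 and the thin one in groove 4, each lowered against the upright wall, pressed down with about 17–18 N, and standing upright after release; I handed the job in at about 24 s, without measuring how tightly the rack still pinches them, and no verdict came back.

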